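Fit the slotted knob to the latch spindle in the vise

TASK

The gate latch spindle is held upright in the bench vise. Pick the knob that has the long slot through it, push it down over the spindle's flat tongue, turning it until the slot lines up and it drops fully home on the collar, and let go. Leave the round knob and the square knob where they lie.

Things in the scene. Friction and masses are not known exactly. Their poses are not given: they have to be found in the camera images.
- slot_knob_mid (a point): The knob to fit: loose oblong dark iron knob, about 250 g, lying flat, 70 long (y) x 37 wide (x) x 40 mm tall, with rounded noses at its y ends. A slot 34 (y) x 17 mm (x) goes right through its middle from top to underside. Point: its centre, 20 mm above its underside; z up, y along the slot. Grip it across its flat 37 mm sides (46 mm long, facing +-x). Same either way round.
- spindle (a point): Steel spindle held fast in the vise at the far lip. Point: centre of the top of its round collar (36 mm across), where the knob's underside rests. A flat tongue rises 30 mm from it: 24 long (y) x 8 mm thick (x), top rounded. z up; y along the tongue, the slot must lie along it (about 20 degrees of play). Jaw tops are 15 mm below the point, reaching 36 mm each way; screw lower, towards +x.
- round_knob_mid (a point): Not to be used: a loose round dark cast iron knob, 48 mm across, 40 mm tall, with a round hole of 18 mm through it. The point is its centre, half-way up.
- square_knob_mid (a point): Not to be used: a loose square dark cast iron knob, 46 by 46 mm, 40 mm tall, with a small square hole of 15 mm through it. The point is its centre, half-way up.
Not all that is in view belongs to the job. Leave any pink, purple or turquoise look-alike of the part that bears slot_knob_mid alone.

How it is judged (in metres and radians):
At the end, for the whole second after the job is handed in: The slotted knob stands upright (within 7 degrees) over the tongue, centred on the spindle within 10 mm, its slot along the tongue (within 30 degrees, the play of the fit) and its underside down on the collar (within 4 mm), let go; the round and the square knob are within 40 mm of where they lay (horizontal distance between slot_knob_mid and spindle below 0.01 m and z of slot_knob_mid in the frame of spindle between 0.015 and 0.024 m and angle between the y axis of slot_knob_mid and the y axis of spindle, either way round below 0.52 rad and angle between the z axis of slot_knob_mid and the z axis of spindle, either way round below 0.12 rad and distance of each of round_knob_mid, square_knob_mid from where it was at the start of the episode below 0.04 m); the robot touches nothing.
It fails at once if the round knob is lifted or pushed away (more than 40 mm) (distance of round_knob_mid from where it was at the start of the episode above 0.04 m).
It fails at once if the square knob is lifted or pushed away (more than 40 mm) (distance of square_knob_mid from where it was at the start of the episode above 0.04 m).
It also fails if it takes over 42 s, if anything falls off the work surface, if the arm or the gripper's body presses on something with over 40 N, if the wrist force passes 120 N, or if a joint passes its speed limit or range.

ROBOT

A 6-joint arm with a two-finger parallel gripper is mounted at the origin on the work surface. World frame = base frame: x ahead of the robot, y to its left, z up, the work surface at z = 0. Lengths are in m, angles in degrees, forces in N, time in s.
With the tool pointing down it reaches from about 0.225 to 0.875 m from the base axis. Payload 3.4 kg.
Tool frame: the origin (TCP) lies midway between the tips of the shut fingers; the grasp point (between the pads) lies 19 mm behind it; z points along the fingers, y is the line along which they close (so a half turn about z gives the same grasp; the last joint's range is limited). The gripper opens to 85 mm and grips with 20 to 120 N. Pads are 22 mm wide; open, the fingers measure 114 mm over their backs; the gripper's body (76 mm by 85 mm) begins 54 mm behind the grasp point. The pads swing forward as they close: fully open they stand 13 mm farther back than shut.
Start: joints at [-72.88, 15.808, 86.224, -0, 77.962, -6.933], TCP at [0.234, -0.525, 0.231] pointing down, gripper open.
Joint ranges: [-165.64, 165.64], [-43.16, 119.46], [12.63, 154.43], [-67.54, 247.53], [6.08, 155.33], [-154.97, 154.97]. Speed limits (degrees/s): [147.25, 147.25, 180, 180, 180, 180].

INTERFACE

Orientations are given as a 3x3 rotation matrix whose columns are the frame's x, y, z axes.
In Python, from bench import r, imaging gives the robot as it stands. The module is installed in compiled form; this text tells all that it offers.
- The arm moves only by the shell command python3 -m pendant 'ROWS'. ROWS is text: rows parted by semicolons, each of 7 numbers parted by spaces: the shift along the tool's x, y, z in cm, then the turn, a rotation vector about the tool's x, y, z in rad, then the finger opening in cm, from 0 to 8.54. In form: tx ty tz ax ay az claw; .... A call has 1 to 12 rows; each row shifts and turns the commanded pose from where the row before left it, along the tool's axes as they then stand; what a row does not reach is not made up. A row lasts 1/8 s, in which the tool goes at most 62.5 mm and 10.7 degrees, less where a joint would pass 70% of its speed; a pose out of reach is approached as far as the arm can. A call is refused whole if a number of a shift passes 6.25 or a number of a turn 0.188, either way. A call with a gripper value outside its range is refused whole. The fingers move at their own pace and stop on an object; the grip force is fixed at half the most. Time passes only in rows, so rows that do not move let the fingers close. It gives the time, the measured TCP pose, the force, the opening and the grip force at its end, in the units of the state.
- r.read_state(): the state, without advancing time (a new reading comes with each control period).
- imaging.grab_frame(name): name is "side" or "top" or "wrist"; returns a dict with "color" (420x560x3 uint8, red, green, blue), "depth" (420x560 float32, m along the optical axis (not along the pixel's ray), 0 where there is no reading), "intrinsics" (3x3 intrinsics, pixels), "R" (3x3) and "t" (3): a world point X has camera coordinates R X + t. Camera axes: x right, y down, z forward; pixel columns grow to the right and rows downward; lengths in m; the calibration is good to about 2 mm. A picture is of the moment at which its call begins.
- r.hand_in(): hands the job in; it is judged then, once.
The state is a dict: "t": time; "qpos": joint angles; "joint_vel": joint speeds; "joint_efforts": joint torques, N m; "eef_pos": TCP position; "tool_rot": TCP orientation; "force": force on the tool from outside, world axes, zero at the start; "moment": the same for the moment, N m; "width": finger opening in m; "grasp_force": force on a finger pad.
Only numpy, scipy, OpenCV 4.12 (cv2) and the standard library are available. Lean on these libraries where they do the work, as an engineer would, in place of code of your own. Each camera call takes 0.05 s, during which the arm holds its last target. There are 200 camera calls.

## Working session

There is one attempt and no reset: what is moved stays moved. The work goes in short steps, Python scripts to look and compute and a shell command to move; the robot and the scene stay as the last step left them, time stands still between calls to the robot, and variables do not carry over. Pictures are saved under pics/ and viewed, at most 10 in all, crops included, and the job is handed in when it is done.

```bash
mkdir -p pics; cat > h.py <<'E'
import numpy as np,cv2
from bench import r,imaging
def grab(n,f=None,crop=None,s=1):
    d=imaging.grab_frame(n); np.savez('last_'+n,**d)
    im=d['color'][:,:,::-1]
    if crop: a,b,c,e=crop; im=im[b:e,a:c]
    if f: cv2.imwrite('pics/'+f,cv2.resize(im,None,fx=s,fy=s,interpolation=cv2.INTER_CUBIC))
    return d
def px(d,u,v,w=1):
    p=d['depth'][v-w:v+w+1,u-w:u+w+1]; z=np.median(p[p>0])
    c=np.linalg.inv(d['intrinsics'])@[u,v,1]*z
    return d['R'].T@(c-d['t'])
def onz(d,u,v,z):
    c=d['R'].T@(np.linalg.inv(d['intrinsics'])@[u,v,1]); o=-d['R'].T@d['t']
    return o+c*(z-o[2])/c[2]
E
python3 - <<'E'
from h import *
grab('top','top1.png',s=1.42);grab('side','side1.png',s=1.42)
s=r.read_state();print(s['t'],s['eef_pos'],s['tool_rot'],s['width'])
E
```

```text
0.1 [ 0.23419326 -0.52462767  0.23050798] [[ 9.13156588e-01  4.07608595e-01 -5.28823402e-04]
 [ 4.07608905e-01 -9.13155214e-01  1.59224703e-03]
 [ 1.66115729e-04 -1.66952399e-03 -9.99998593e-01]] 0.08577921981281235
```

View pics/top1.png

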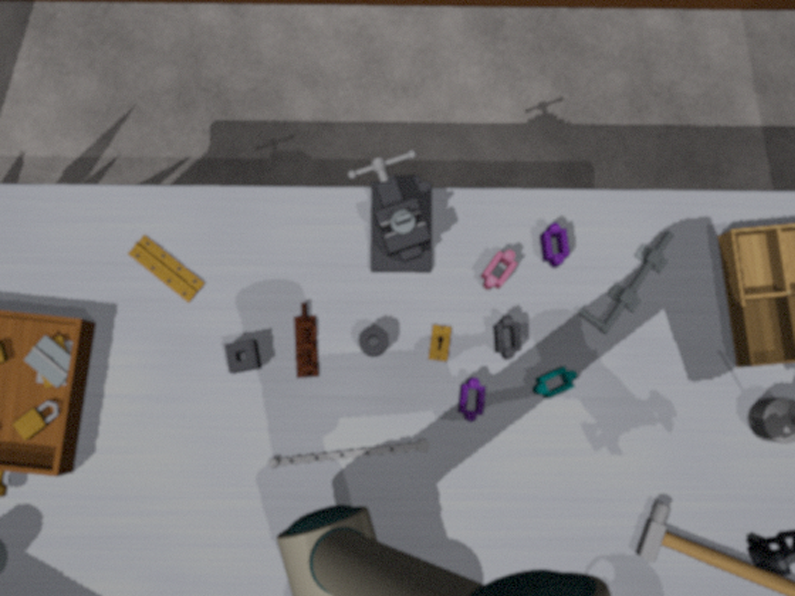

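View pics/side1.png

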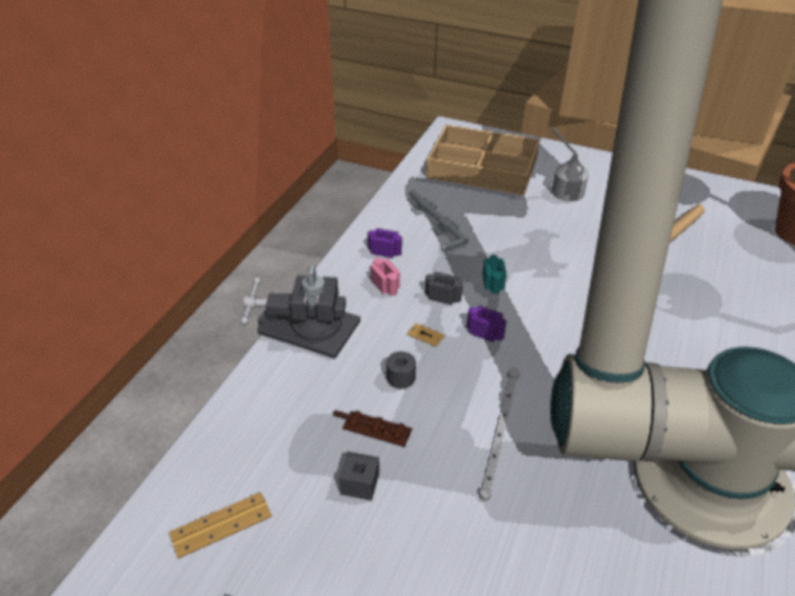

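Top picture (enlarged ×1.42): the candidates are the dark iron oblong (507,336), purple (555,245) and (472,399), pink (500,268), turquoise (555,381), the round knob (374,340) and the square knob (242,354). I choose the dark oblong with the slot. The spindle is in the vise at (403,221). The side view agrees.

```bash
python3 - <<'E'
from h import *
d=grab('top','c1.png',crop=(250,130,390,270),s=4)
for n,u,v in (('knob slot',357,237),('spindle',284,155),('round',263,239),('sq',170,249)):
    print(n,px(d,u,v,3).round(4), onz(d,u,v,.04).round(4))
# cloud in knob window: points 25-50mm high
def cloud(u0,v0,u1,v1):
    P=[];
    for v in range(v0,v1):
        for u in range(u0,u1):
            if d['depth'][v,u]>0:
                P.append(px(d,u,v,0))
    return np.array(P)
P=cloud(340,215,376,260);Q=P[(P[:,2]>.033)&(P[:,2]<.05)]
rc=cv2.minAreaRect(Q[:,:2].astype(np.float32)*1000);print('knob',len(Q),rc,Q[:,2].mean())
P=cloud(258,120,312,192)
for a,b in ((.02,.05),(.05,.08),(.08,.095),(.095,.11),(.11,.125),(.125,.16)):
    Q=P[(P[:,2]>a)&(P[:,2]<b)]
    if len(Q)>3:print(a,len(Q),Q.mean(0).round(4),cv2.minAreaRect(Q[:,:2].astype(np.float32)*1000))
E
```

```text
knob slot [ 0.4894 -0.2185  0.0012] [ 0.4864 -0.2119  0.04  ]
spindle [ 0.65   -0.0454  0.1335] [ 0.6721 -0.0482  0.04  ]
round [ 0.4835 -0.0016  0.002 ] [ 0.4807 -0.0019  0.04  ]
sq [0.4585 0.2082 0.0186] [0.4574 0.2042 0.04  ]
knob 306 ((486.6500549316406, -214.74868774414062), (67.6763916015625, 37.711971282958984), 2.4559357166290283) 0.039317270688910735
0.02 169 [ 0.6483 -0.03    0.0276] ((672.377685546875, -45.65439987182617), (155.58819580078125, 93.91259765625), 1.688467025756836)
0.05 536 [ 0.6796 -0.0339  0.068 ] ((679.4064331054688, -35.55284881591797), (156.6082305908203, 68.6153335571289), 19.548498153686523)
0.08 424 [ 0.6485 -0.0453  0.0922] ((652.7661743164062, -45.97489929199219), (71.41694641113281, 70.40196990966797), 19.69397735595703)
0.095 392 [ 0.6504 -0.0458  0.0993] ((651.9788208007812, -45.44719696044922), (68.22535705566406, 68.65220642089844), 18.90488052368164)
0.11 71 [ 0.6499 -0.0464  0.1125] ((653.0294189453125, -45.920188903808594), (32.4354362487793, 33.50985336303711), 53.44306182861328)
0.125 62 [ 0.6523 -0.0459  0.1359] ((653.5349731445312, -45.52942657470703), (8.887704849243164, 24.20750617980957), 20.67499542236328)
```

View pics/c1.png

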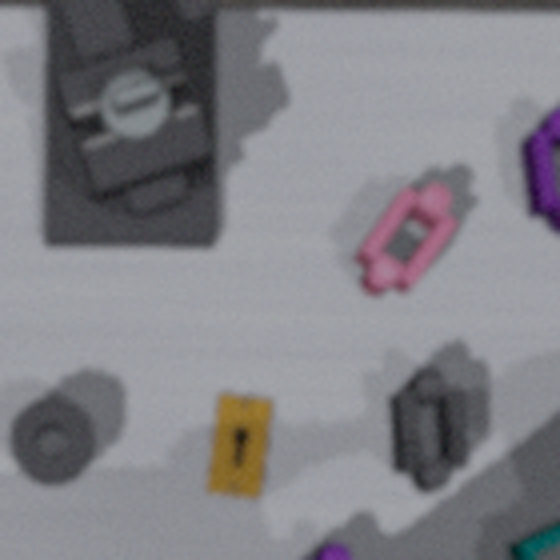

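The crop shows the dark knob at (430,430) with its slot running nearly straight up the picture, along world x, and a hole right through it. The tongue is at (133,102), about 20° off world y. The measured heights and sizes fit the description: knob 68×38 mm with its top at 39 mm, tongue 24×9 mm. Next I move above the knob.

```bash
python3 -m pendant '4 -2 0 0 0 0 7;4 -2 0 0 0 0 7;4 -2 0 0 0 0 7;4 -2 0 0 0 0 7;4 -2 0 0 0 0 7;4 -2 0 0 0 0 7;4 -2 0 0 0 0 7;4 -2 0 0 0 0 7;3.7 -2 0 0 0 0 7;0 0 0 0 0 0.188 7;0 0 0 0 0 0.187 7;0 0 0 0 0 0 7'
python3 - <<'E'
from h import *
s=r.read_state();print(s['t'],s['eef_pos'],s['tool_rot'].round(3) if hasattr(s['tool_rot'],'round') else s['tool_rot'],s['qpos'])
d=grab('wrist','w1.png')
E
```

```text
t: 1.65
eef_pos: [0.4869, -0.2149, 0.231]
tool_rot: [[0.999, 0.048, -0.001], [0.048, -0.999, 0.0], [-0.001, -0.0, -1.0]]
force: [0.6, 0.5, -0.1]
width: 0.0697
grasp_force: 0.0
1.65 [ 0.48690782 -0.21494258  0.23102002] [[ 0.999  0.048 -0.001]
 [ 0.048 -0.999  0.   ]
 [-0.001 -0.    -1.   ]] [-3.13072802e+01  1.21456995e+01  9.13325183e+01 -5.59490012e-03
  7.65550669e+01  5.59488569e+01]
```

View pics/w1.png

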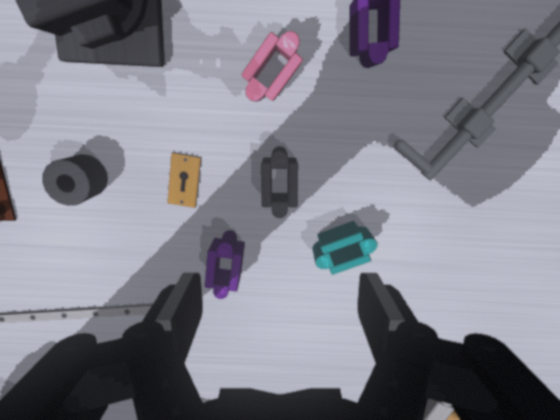

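The wrist view shows the knob at about (280,181), with noses at (279,151) and (280,212) and the slot upright. It is the only dark oblong one.

```bash
python3 - <<'E'
from h import *
d=dict(np.load('last_wrist.npz'))
P=np.array([px(d,u,v,0) for v in range(140,225) for u in range(250,310) if d['depth'][v,u]>0])
Q=P[(P[:,2]>.034)&(P[:,2]<.048)];print(len(Q),cv2.minAreaRect(Q[:,:2].astype(np.float32)*1000),Q[:,2].mean())
E
```

```text
1432 ((487.3112487792969, -214.51370239257812), (68.47200012207031, 36.825565338134766), 3.5932857990264893) 0.03837065523294117
```

```bash
python3 -m pendant '0 0 5 0 0 -0.015 7;0 0 5 0 0 0 7;0 0 5 0 0 0 7;0 0 4 0 0 0 7;0 0 2.2 0 0 0 7;0 0 1.2 0 0 0 7;0 0 0 0 0 0 7;0 0 0 0 0 0 2;0 0 0 0 0 0 2;0 0 0 0 0 0 2;0 0 0 0 0 0 2;0 0 0 0 0 0 2'
python3 -m pendant '0 0 0 0 0 0 2;0 0 0 0 0 0 2;0 0 0 0 0 0 2;0 0 0 0 0 0 2'
```

```text
t: 3.2
eef_pos: [0.4879, -0.2156, 0.0086]
tool_rot: [[0.998, 0.06, 0.002], [0.06, -0.998, -0.001], [0.002, 0.001, -1.0]]
force: [-0.2, 0.5, 6.9]
width: 0.036
grasp_force: 61.7
t: 3.7
eef_pos: [0.4879, -0.2156, 0.0086]
tool_rot: [[0.998, 0.06, 0.002], [0.06, -0.998, -0.001], [0.002, 0.001, -1.0]]
force: [-1.4, 0.6, 6.0]
width: 0.0363
grasp_force: 61.7
```

```bash
python3 -m pendant '0 0 -2 0 0 0 2;0 0 -5 0 0 0 2;0 0 -5 0 0 0 2;0 0 -5 0 0 0 2;0 0 -5 0 0 0 2;3.5 -3.2 0 0 0 0 2;3.5 -3.2 0 0 0 0 2;3.5 -3.2 0 0 0 0 2;3.5 -3.2 0 0 0 0 2;3.5 -3.2 0 0 0 0 2;0 0 0 0 0 0 2'
python3 -m pendant '0 0 0 0 0 -0.187 2;0 0 0 0 0 -0.187 2;0 0 0 0 0 -0.187 2;0 0 0 0 0 -0.187 2;0 0 0 0 0 -0.187 2;0 0 0 0 0 -0.187 2;0 0 0 0 0 -0.187 2;0 0 0 0 0 -0.187 2;0 0 0 0 0 -0.187 2;0 0 0 0 0 -0.185 2;0 0 0 0 0 0 2;0 0 0 0 0 0 2'
python3 - <<'E'
from h import *
s=r.read_state();print(s['qpos'])
grab('wrist','w2.png'); grab('side','s2.png',crop=(130,100,350,300),s=2.5)
E
```

```text
t: 5.08
eef_pos: [0.6535, -0.042, 0.2258]
tool_rot: [[0.998, 0.064, -0.001], [0.064, -0.998, 0.001], [-0.001, -0.001, -1.0]]
force: [-0.8, -1.0, -2.6]
width: 0.0363
grasp_force: 61.0
t: 6.58
eef_pos: [0.6515, -0.0453, 0.227]
tool_rot: [[-0.347, 0.938, -0.001], [0.938, 0.347, -0.0], [0.0, -0.001, -1.0]]
force: [0.0, -0.3, -3.6]
width: 0.0359
grasp_force: 61.1
[-1.00700668e+01  2.27363145e+01  7.63413398e+01 -1.97152531e-02
  8.09715125e+01 -3.03829170e+01]
```

View pics/w2.png

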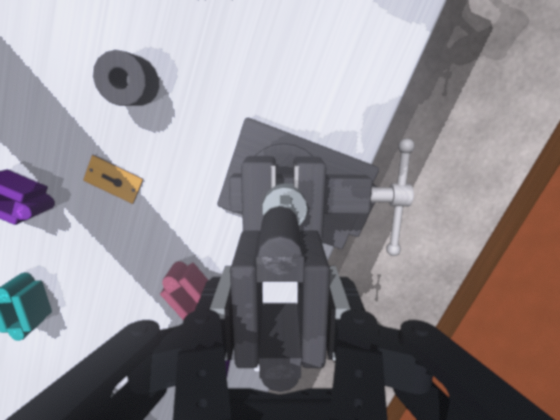

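View pics/s2.png

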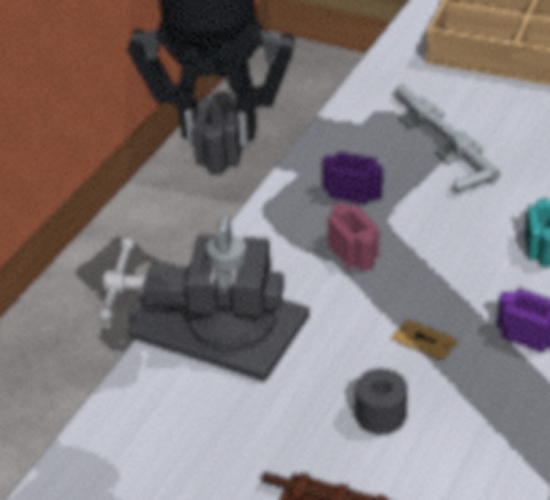

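The wrist view shows the knob between the fingers at (280,300), slot open, with the collar at (286,205) ahead of it. The side view shows the knob above the vise. Next I check for tilt in the grip and for the knob's centre.

```bash
python3 - <<'E'
from h import *
d=dict(np.load('last_wrist.npz'))
def cl(u0,v0,u1,v1):return np.array([px(d,u,v,0) for v in range(v0,v1) for u in range(u0,u1) if d['depth'][v,u]>0])
for n,(a,b) in dict(left=(238,254),right=(308,324)).items():
  for v in (245,265,285,305,325,345,360):
    print(n,v,px(d,(a+b)//2,v,2).round(4))
P=cl(228,215,330,392);Q=P[(P[:,2]>.249)&(P[:,2]<.268)]
print(len(Q),cv2.minAreaRect(Q[:,:2].astype(np.float32)*1000))
A=np.c_[Q[:,:2]-Q[:,:2].mean(0),np.ones(len(Q))];c=np.linalg.lstsq(A,Q[:,2],rcond=None)[0];print('plane',c,np.degrees(c[:2]))
P=cl(255,165,320,215);Q=P[(P[:,2]>.104)&(P[:,2]<.12)];print('collar',len(Q),Q.mean(0),np.median(Q[:,2]),cv2.minEnclosingCircle(Q[:,:2].astype(np.float32)*1000))
Q=P[P[:,2]>.122];print('tongue',len(Q),Q[:,2].max() if len(Q) else 0)
E
```

```text
left 245 [ 0.6287 -0.0287  0.237 ]
left 265 [ 0.6304 -0.0282  0.2552]
left 285 [ 0.6329 -0.035   0.2569]
left 305 [ 0.6356 -0.043   0.257 ]
left 325 [ 0.6384 -0.0513  0.2571]
left 345 [ 0.6413 -0.0602  0.2569]
left 360 [ 0.6436 -0.0669  0.257 ]
right 245 [ 0.656  -0.0184  0.2372]
right 265 [ 0.6543 -0.0192  0.2553]
right 285 [ 0.657 -0.026  0.257]
right 305 [ 0.6603 -0.034   0.2567]
right 325 [ 0.6635 -0.0421  0.2569]
right 345 [ 0.6671 -0.0507  0.2567]
right 360 [ 0.6698 -0.0573  0.2568]
10244 ((649.65087890625, -44.87872314453125), (39.439571380615234, 69.55889892578125), 22.987403869628906)
plane [-0.00723001 -0.01560594  0.25638704] [-0.41424883 -0.89415466]
collar 750 [ 0.65145607 -0.03757237  0.10869633] 0.10855811797670767 ((653.0808715820312, -44.572059631347656), 17.684850692749023)
tongue 286 0.23234104340246808
```

```bash
python3 -m pendant '-0.2 0.3 0 0 0 0 2;0 0 3 0 0 0 2;0 0 3 0 0 0 2;0 0 0.8 0 0 0 2;0 0 0.7 0 0 0 2;0 0 0.7 0 0 0 2;0 0 0.5 0 0 0 2;0 0 0 0 0 0 2;0 0 0 0 0 0 2'
python3 - <<'E'
from h import *
grab('side','s3.png',crop=(150,140,310,270),s=4)
E
```

```text
t: 7.8
eef_pos: [0.6558, -0.0458, 0.1407]
tool_rot: [[-0.35, 0.937, 0.001], [0.937, 0.35, -0.0], [-0.0, 0.001, -1.0]]
force: [-0.4, -0.8, -3.3]
width: 0.0365
grasp_force: 61.1
```

View pics/s3.png

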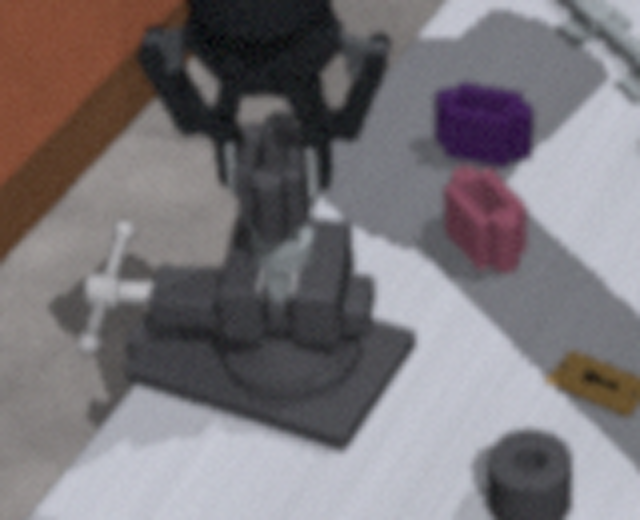

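The side picture shows the knob level over the tongue at (270,230), with its lower edge already below the tongue top. There is no contact force, so I go on down gently.

```bash
python3 -m pendant '0 0 0.5 0 0 0 2;0 0 0.5 0 0 0 2;0 0 0.5 0 0 0 2;0 0 0.3 0 0 0 2;0 0 0.2 0 0 0 2;0 0 0 0 0 0 2'
```

```text
t: 8.6
eef_pos: [0.6555, -0.0458, 0.1201]
tool_rot: [[-0.35, 0.937, -0.0], [0.937, 0.35, -0.0], [0.0, -0.0, -1.0]]
force: [-0.3, -0.1, -3.0]
width: 0.0365
grasp_force: 61.1
```

```bash
python3 -m pendant '0 0 0.1 0 0 0 2;0 0 0.1 0 0 0 2;0 0 0 0 0 0 2'; python3 -m pendant '0 0 0.1 0 0 0 2;0 0 0 0 0 0 2'
```

```text
t: 8.98
eef_pos: [0.6557, -0.0458, 0.1187]
tool_rot: [[-0.35, 0.937, 0.001], [0.937, 0.35, -0.0], [-0.0, 0.0, -1.0]]
force: [-1.5, 0.7, -2.6]
width: 0.0363
grasp_force: 61.5
t: 9.22
eef_pos: [0.6557, -0.0459, 0.1186]
tool_rot: [[-0.35, 0.937, 0.001], [0.937, 0.35, -0.0], [-0.001, 0.001, -1.0]]
force: [-2.9, 0.1, 5.8]
width: 0.036
grasp_force: 62.3
```

It is on the collar at the expected height, with the force now pushing up. I let go and rise.

```bash
python3 -m pendant '0 0 0 0 0 0 6;0 0 0 0 0 0 6;0 0 0 0 0 0 6;0 0 0 0 0 0 6;0 0 -1 0 0 0 6;0 0 -2 0 0 0 6;0 0 -4 0 0 0 6;0 0 -5 0 0 0 6;0 0 -3 0 0 0 6;0 0 0 0 0 0 6'
python3 - <<'E'
from h import *
d=grab('wrist','w4.png')
P=np.array([px(d,u,v,0) for v in range(100,400) for u in range(180,380) if d['depth'][v,u]>0])
Q=P[(P[:,2]>.143)&(P[:,2]<.157)&(np.hypot(P[:,0]-.654,P[:,1]+.046)<.05)];print(len(Q),cv2.minAreaRect(Q[:,:2].astype(np.float32)*1000),np.median(Q[:,2]),Q[:,2].std())
grab('side','s4.png',crop=(150,140,310,270),s=4)
E
```

```text
t: 10.48
eef_pos: [0.6571, -0.046, 0.2714]
tool_rot: [[-0.35, 0.937, 0.007], [0.937, 0.35, -0.001], [-0.004, 0.006, -1.0]]
force: [-0.9, 0.3, -0.4]
width: 0.0599
grasp_force: 0.0
2194 ((653.9081420898438, -45.5645751953125), (37.13938522338867, 69.39517974853516), 21.09270668029785) 0.14835611657147368 0.000961208579355061
```

View pics/w4.png

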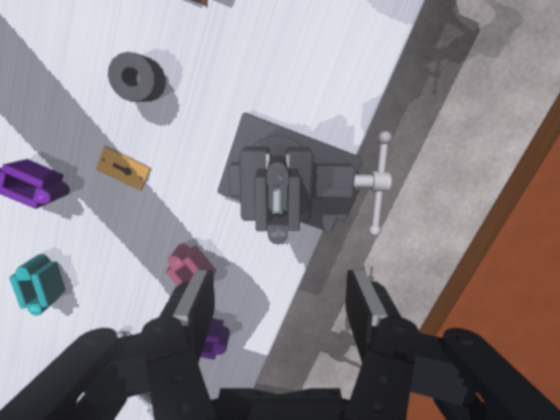

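View pics/s4.png

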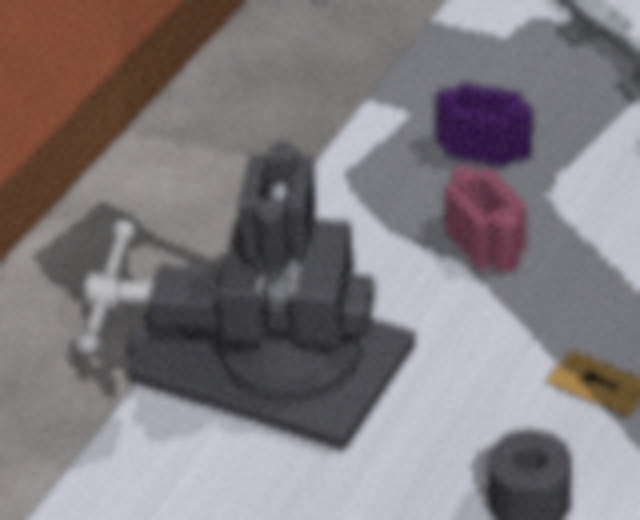

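The pictures show the knob upright on the collar at (277,200), with the tongue inside the slot. Its centre is (0.654,-0.0456), its top is at 0.1484 (40 mm above the collar), and its yaw matches the tongue. The gripper is clear.

```bash
python3 -c "
from bench import r
print(r.hand_in())"
```

```text
the job is handed in; nothing more can be done
None
```

The slotted knob is fully down on the spindle collar with its slot along the tongue and the gripper clear, the round and square knobs were not touched, and the job was handed in at about 10.6 s; no verdict came back.

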